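# Press a roller bush home with a trigger bar clamp

## Robot

A 6-joint arm with a two-finger parallel gripper is mounted at the origin on the work surface. World frame = base frame: x ahead of the robot, y to its left, z up, the work surface at z = 0. Lengths are in m, angles in rad, forces in N, time in s.
With the tool pointing down it reaches from about 0.225 to 0.875 m from the base axis. Payload 3.4 kg.
Tool frame: the origin (TCP) lies at the very end of the fingers, on their centre line; the grasp point (between the pads) lies 19 mm behind it (grip_depth is the distance from the TCP to the grasp point, in m); x points along the fingers, z is the direction in which the jaws open and shut, and the axes are right-handed (so a half turn about x gives the same grasp; the last joint's range is limited). The gripper opens to 85 mm and grips with 20 to 120 N. Pads are 22 mm wide; open, the fingers measure 114 mm over their backs; the gripper's body (76 mm by 85 mm) begins 54 mm behind the grasp point. The pads swing forward as they close: fully open they stand 13 mm farther back than shut.
Start: joints at [1.07, 0.276, 1.505, -0, 1.361, -0.121], TCP at [0.213, 0.534, 0.231] pointing down, gripper open.
Joint ranges: [-2.89, 2.89], [-0.75, 2.08], [0.22, 2.7], [-1.18, 4.32], [0.11, 2.71], [-2.7, 2.7]. Speed limits (rad/s): [2.57, 2.57, 3.14, 3.14, 3.14, 3.14].

## Interface

Orientations are given as a unit quaternion [w, x, y, z].
In Python, from rig import get_state, get_image, sign_off, grip_depth gives the robot as it stands. The module is installed in compiled form; this text tells all that it offers.
- The arm moves only by the tool arm_command, never from a script. Its argument "series" is a list of rows, each an object with "dp": the shift along the tool's x, y, z scaled (see below), a list of three; "angular": the turn, a rotation vector about the tool's x, y, z scaled (see below), a list of three; "gripper": the finger opening in mm, from 0 to 85.4. A call has exactly 8 rows; each row shifts and turns the pose as measured when the row begins, along the tool's axes as they then stand; what a row does not reach is not made up. The controller multiplies each number of a shift by 0.12 m and each number of a turn by 90 degrees. A row lasts 1/8 s, in which the tool goes at most 62.5 mm and 10.7 degrees, less where a joint would pass 70% of its speed; a pose out of reach is approached as far as the arm can. A call with a number of a shift or a turn outside -1 to 1 is refused whole. A call with a gripper value outside its range is refused whole. The fingers move at their own pace and stop on an object; "grip_force" is the grip in N (left out, the last holds). Time passes only in rows, so rows that do not move let the fingers close, or fill a call up. It gives the time, the measured TCP pose, the force and the opening at its end, in the units of the state.
- get_state(): the state, without advancing time (a new reading comes with each control period).
- get_image(name): name is "scene" or "side" or "wrist"; returns a dict with "image" (420x560x3 uint8, blue, green, red), "depth" (420x560 float32, m along the optical axis (not along the pixel's ray), 0 where there is no reading), "mtx" (3x3 intrinsics, pixels), "view" (4x4, takes a point from world to camera coordinates); the wrist camera has in their place "mount" (4x4, takes a point from camera to tool coordinates, whose origin is the TCP and whose axes are the tool frame's). Camera axes: x right, y up, looking along -z (the intrinsics and any distortion apply to the point x, -y, -z); pixel columns grow to the right and rows downward; lengths in m; the calibration is good to about 2 mm. A picture is of the moment at which its call begins: read the wrist's pose just before it.
- sign_off(): hands the job in, once; it reports no verdict.
The state is a dict: "clock": time; "qpos": joint angles; "qd": joint speeds; "effort": joint torques, N m; "position": TCP position; "ee_rot": TCP orientation; "contact_force": force on the tool from outside, world axes, zero at the start; "moment": the same for the moment, N m; "width": finger opening in m.
Only numpy, scipy, OpenCV 4.12 (cv2) and the standard library are available. Lean on these libraries where they do the work, as an engineer would, in place of code of your own. Each camera call takes 0.05 s, during which the arm holds its last target. There are 200 camera calls.

## Task

The white nylon bush in the end of this labelling-machine roller is only started: squeeze the trigger of the bar clamp, stroke after stroke, until the jaw has pushed the bush fully home with its flange flat against the roller's end. Squeeze gently and stop as soon as you feel it bottom, for a hard squeeze crushes the bush. Then press the clamp's release tab and, holding it down, draw the jaw back until it stands well clear of the bush (two to three centimetres), let the tab and the trigger spring back, and leave the roller lying in its cradle and the bottles and tape where they are.

Things in the scene. Friction and masses are not known exactly. Their poses are not given: they have to be found in the camera images.
- board: plywood board 370 x 110 x 18 mm fixed on the bench, carrying a bar clamp turned jaws down. Origin on the bench under the bar, z up; x runs along the steel bar (8 mm wide, 18 mm high, underside 95 mm over the bench) from the walking half of the clamp towards the fixed jaw, whose pad face is at x = +120 mm, facing -x. A wooden block carries the bar's tail at x = -180 to -204 mm.
- clamp (a joint): how far (m) the walking half of the clamp (jaw, housing, handle, trigger, tab; 0.35 kg) stands forward along the bar: 0 = fully back, 0.075 = fully forward (board +x). A ratchet (4 mm notches) lets it slide forward at a few newtons and holds it against any backward pull, unless the release tab is held down: then it slides either way at about 2 N and stays where it is left.
- jaw_pad (a point): centre of the walking jaw's pad face (36 x 36 mm, rubber, faces board +x), 52 mm over the bench; axes as the board's. Behind it comes the black housing, up to 108 mm behind the face, 30 mm wide, 84 to 122 mm over the bench, with a lug below for the trigger's pin; trigger, handle and tab stand up from it, in that order from the jaw.
- handle (a point): the fixed black grip of the clamp: an upright bar 16 mm (along board x) x 26 mm, its top 192 mm over the bench. This point is its middle, 165 mm over the bench, 54 mm behind the jaw's face; axes as the board's. The trigger may be drawn back without holding the handle, for the ratchet keeps the clamp from sliding back; pushing on the back of the handle only shoves the whole walking half forward.
- trigger_pad (a point): middle of the front of the grey trigger, 165 mm over the bench (moves with it): an upright sprung lever 10 mm thick (along board x), 24 mm wide, top about 182 mm, in front of the handle on the jaw's side. From the back of the handle to the front of the trigger it is 45 mm at rest (1 mm more at its top), 28 mm fully squeezed; press it anywhere from 140 to 180 mm over the bench.
- trigger (a joint): trigger angle (rad): 0 at rest, 0.14 fully squeezed towards the handle (17 mm at 165 mm over the bench; pin at 44 mm). Its spring takes 2 to 5 N. A full squeeze walks the clamp one notch, 4 mm (two if the handle is pushed along too); then let the trigger go fully for the next. A light squeeze that stalls at 0.12 or less, the jaw hardly advancing, means the bush has bottomed.
- tab_top (a point): middle of the top of the grey release tab: a flat thumb pad 36 mm (along board x) x 28 mm, 137 mm over the bench, 88 mm behind the jaw's face, 34 mm behind the middle of the handle; along its rear edge (board -x) it has a raised lip 5 mm thick and 7 mm high to draw against. The handle in front of it stands 55 mm higher.
- release_tab (a joint): how far (m) the release tab is pressed down: 0 at rest, 0.007 at its stop, springs back; the clamp is free to slide back from about 0.004; press it to the stop to be sure. It takes 3.5 N at the start and 7 N at the stop.
- bush_face (a point): centre of the outer face of the white nylon bush: a flange 26 mm across, 4 mm thick, on a shank in the roller's end, 52 mm over the bench; it faces the walking jaw, 6 to 17 mm off at the start. The jaw pushes with about 2 times the force that the trigger gets beyond its spring: a grip of 15 to 25 N does the whole job, above about 30 N crushes the bush once it has bottomed.
- bush (a joint): how far (m) the bush has been pressed into the roller from its most extended place: 0 to 0.003 at the start, 0.009 = home, flange against the roller's end. A stiff press fit: it takes about 10 N from the jaw to move and stays where it is left.
- roller_mid (a point): middle of the loose roller: black rubber 36 mm across, 100 mm long, on an aluminium tube 116 mm long; 0.32 kg, lying along board x in two wooden V blocks under the bar, axis 52 mm over the bench. Its other end carries a bush already home, 1 to 4 mm short of the fixed jaw at first; pushed, the roller slides up against that jaw.
- bottle_a: amber bottle with a white cap, 42 mm across, 88 mm high, standing on the bench beside the board; origin at the centre of its base. Not part of the job.
- bottle_b: the second such bottle. Not part of the job.
- tape_roll: roll of packing tape 90 mm across, 48 mm high, lying flat on the bench beside the board; origin at the centre of its base. Not part of the job.
Things that resemble listed ones, but are neither listed nor needed, are in the scene too. Leave any red or turquoise look-alike of the part that bears bush_face alone.

How it is judged:
On the way, in this order (a step that is already met when the one before it is completed fails the run):
1. the trigger is squeezed with the walking jaw pressing on the bush (value of joint trigger above 0.04 rad and contact force between clamp and bush above 3 N and value of joint bush below 0.0082 m), for 0.02 s.
2. the bush is home, its flange within 0.6 mm of the roller's end (value of joint bush above 0.0084 m), for 0.1 s.
3. the release tab is held down, freeing the ratchet (value of joint release_tab above 0.004 m), for 0.1 s.
At the end, for the whole second after the job is handed in: the bush is home (flange within 0.6 mm of the roller's end), the walking jaw stands at least 14 mm clear of the bush, trigger and release tab have sprung back, the roller lies at rest in its cradle along the bar (within about 13 mm of its first place along it), and the clamp is at rest (value of joint bush above 0.0084 m and x of bush_face in the frame of jaw_pad above 0.014 m and value of joint trigger below 0.03 rad and value of joint release_tab below 0.003 m and z of roller_mid in the frame of board between 0.047 and 0.057 m and x of roller_mid in the frame of board between 0.045 and 0.065 m and angle between the x axis of roller_mid and the x axis of board, either way round below 0.08 rad and linear speed of roller below 0.01 m/s and velocity of joint clamp between -0.005 and 0.005 m/s); the robot touches nothing.
It fails at once if the bush is crushed: the jaw presses on it with more than 60 N (contact force between clamp and bush above 60 N).
It fails at once if a bottle or the tape roll is shifted by more than 30 mm (distance of any of bottle_a, bottle_b, tape_roll from where it was at the start of the episode above 0.03 m).
It fails at once if a bottle is knocked over (angle between any of bottle_a, bottle_b's own z axis and vertical above 0.5 rad).
It also fails if it takes over 58 s, if anything falls off the work surface, if the arm or the gripper's body presses on something with over 40 N, if the wrist force passes 120 N, or if a joint passes its speed limit or range.

## Working session

There is one attempt and no reset: what is moved stays moved. The work goes in short steps, Python scripts to look and compute and a tool call to move; the robot and the scene stay as the last step left them, time stands still between calls to the robot, and variables do not carry over. Pictures are saved under pics/ and viewed, about 8 in all and at most 12, crops included, and the job is handed in when it is done.

Besides the shell and the picture viewer there is one more tool, called after "Request:" by a JSON object that holds its "api" and its "payload". arm_command: Moves the arm, as the interface text tells. Its arguments: {"type":"object","properties":{"series":{"type":"array","items":{"type":"object","properties":{"dp":{"type":"array","items":{"type":"number"}},"angular":{"type":"array","items":{"type":"number"}},"gripper":{"type":"number"}}}},"grip_force":{"type":"number"}},"required":["series"]}

```bash
mkdir -p pics; cat > h.py <<'E'
import numpy as np, cv2
from rig import get_state, get_image, grip_depth
from scipy.spatial.transform import Rotation as R
def rot(s):
    w,x,y,z=s["ee_rot"]; return R.from_quat([x,y,z,w]).as_matrix()
def world(d,u,v,s=None,depth=None):
    z=d["depth"][int(v),int(u)] if depth is None else depth
    K=d["mtx"]; p=np.array([(u-K[0,2])/K[0,0]*z,-(v-K[1,2])/K[1,1]*z,-z,1])
    if "view" in d: return (np.linalg.inv(d["view"])@p)[:3]
    q=(d["mount"]@p)[:3]; return rot(s)@q+np.array(s["position"])
E
python3 - <<'E'
from h import *
import pickle
s=get_state();print(s,grip_depth);print(rot(s))
for n in("scene","side"):
    d=get_image(n);pickle.dump(d,open(n+".pkl","wb"));cv2.imwrite(f"pics/{n}0.png",d["image"]);print(n,d["view"].round(3).tolist(),d["mtx"].tolist())
E
```

```text
{'clock': 0.0, 'qpos': array([ 1.07001821e+00,  2.76614215e-01,  1.50615610e+00,  1.72216949e-05,
        1.36065160e+00, -1.21000512e-01]), 'qd': array([-0.00019107,  0.00069745,  0.00151718,  0.0003439 ,  0.00076903,
       -0.00036354]), 'effort': array([ 2.40954156e-03, -4.16778696e+01, -2.45811260e+01,  1.45387794e-04,
        1.08279721e-02,  3.12657949e-05]), 'position': array([0.21290838, 0.53356995, 0.23041957]), 'ee_rot': array([ 0.58480993, -0.39692675,  0.58596594,  0.39634634]), 'contact_force': array([ 0.00482302, -0.06636795, -0.51430297]), 'moment': array([-0.00862711,  0.00564888, -0.00812249]), 'width': 0.0853981233105894} 0.0187
[[-8.93016574e-04 -9.28745661e-01  3.70716469e-01]
 [-1.59655569e-03  3.70717469e-01  9.28744319e-01]
 [-9.99998327e-01  2.37514579e-04 -1.81385102e-03]]
scene [[-0.801, 0.598, 0.013, 0.497], [-0.465, -0.636, 0.616, 0.18], [0.377, 0.488, 0.788, -0.964], [0.0, 0.0, 0.0, 1.0]] [[381.9522576487791, 0.0, 276.6441686628005], [0.0, 381.9522576487791, 199.68253620894424], [0.0, 0.0, 1.0]]
side [[0.704, -0.71, -0.021, -0.434], [0.339, 0.311, 0.888, -0.308], [-0.624, -0.632, 0.46, -0.559], [0.0, 0.0, 0.0, 1.0]] [[426.845635457859, 0.0, 280.95148189598086], [0.0, 426.845635457859, 209.0461564062946], [0.0, 0.0, 1.0]]
```

View pics/scene0.png

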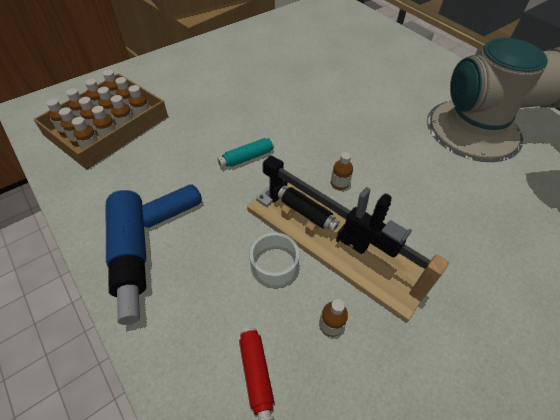

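View pics/side0.png

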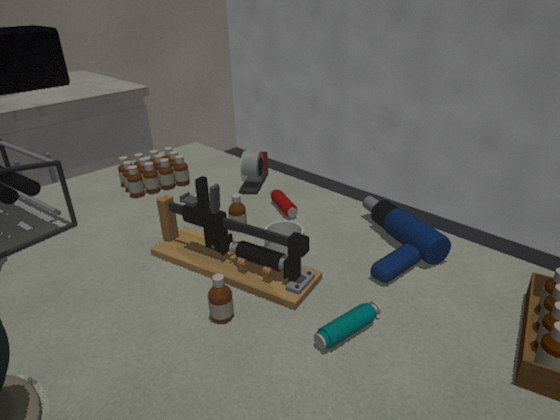

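Scene: the clamp is at about (370,225), with the grey trigger at (363,203), the black handle at (381,208), the tab at (397,233) and the bush at (334,223). The look-alikes are the turquoise roller at (247,152) and the red one at (257,372). The target is the black roller under the bar at (306,207). Next is a close crop with position measurements.

```bash
python3 - <<'E'
from h import *
import pickle
d=pickle.load(open("scene.pkl","rb"))
cv2.imwrite("pics/crop1.png",cv2.resize(d["image"][140:320,240:450],None,fx=3.6,fy=3.3,interpolation=cv2.INTER_CUBIC))
# point cloud
v,u=np.mgrid[0:420,0:560];z=d["depth"];K=d["mtx"]
P=np.stack([(u-K[0,2])/K[0,0]*z,-(v-K[1,2])/K[1,1]*z,-z,np.ones_like(z)],-1)@np.linalg.inv(d["view"]).T
P=P[...,:3]
np.save("P.npy",P)
m=np.zeros(z.shape,bool);m[150:320,240:455]=1;m&=z>0
b=m&(abs(P[...,2]-.018)<.005)
hsv=cv2.cvtColor(d["image"],cv2.COLOR_BGR2HSV)
b&=hsv[...,1]>80
q=P[b][:,:2].astype(np.float32);r=cv2.minAreaRect(q);print(len(q),r,cv2.boxPoints(r))
t=m&(P[...,2]>.15);
for uu,vv in np.argwhere(t)[::6,::-1]:print(uu,vv,P[vv,uu].round(3),d["image"][vv,uu])
for uu,vv in[(363,190),(381,198),(397,233),(342,158),(336,305),(272,166),(435,265),(334,223),(320,180)]:print(uu,vv,P[vv,uu].round(3))
E
```

```text
6007 ((0.5192661285400391, -0.004164636135101318), (0.14441004395484924, 0.47270387411117554), 6.568417549133301) [[ 0.42049888  0.22237638]
 [ 0.47457126 -0.24722466]
 [ 0.6180334  -0.23070565]
 [ 0.563961    0.23889539]]
366 187 [0.495 0.064 0.18 ] [ 96 101  98]
368 188 [0.494 0.068 0.181] [94 96 93]
368 189 [0.496 0.069 0.181] [83 82 79]
367 190 [0.498 0.07  0.18 ] [82 82 79]
365 191 [0.503 0.069 0.181] [87 88 83]
362 192 [0.508 0.068 0.181] [81 80 77]
368 192 [0.5   0.074 0.181] [61 61 58]
364 193 [0.507 0.071 0.181] [90 89 84]
385 193 [0.487 0.095 0.19 ] [78 86 84]
364 194 [0.509 0.073 0.182] [83 83 79]
384 194 [0.49  0.095 0.19 ] [45 50 49]
360 195 [0.514 0.07  0.18 ] [73 73 70]
366 195 [0.504 0.074 0.177] [51 51 47]
385 195 [0.492 0.098 0.193] [16 16 16]
360 196 [0.514 0.071 0.178] [61 60 59]
366 196 [0.502 0.074 0.173] [46 46 45]
384 196 [0.492 0.098 0.19 ] [18 16 16]
390 196 [0.485 0.103 0.189] [50 53 52]
364 197 [0.51  0.075 0.177] [53 52 50]
381 197 [0.497 0.096 0.189] [24 24 23]
387 197 [0.492 0.102 0.191] [19 19 18]
359 198 [0.515 0.071 0.174] [50 51 49]
365 198 [0.505 0
[... 1968 characters left out ...]
.171] [10  7  4]
372 214 [0.506 0.096 0.152] [72 80 78]
378 214 [0.507 0.107 0.165] [12 13 14]
385 214 [0.488 0.108 0.151] [12 13 13]
377 215 [0.507 0.106 0.161] [10 13 10]
383 215 [0.501 0.112 0.163] [11 12 11]
376 216 [0.508 0.105 0.159] [9 5 8]
382 216 [0.504 0.112 0.163] [ 9 10  8]
377 217 [0.507 0.107 0.156] [4 4 6]
383 217 [0.495 0.11  0.151] [15 14 11]
379 218 [0.505 0.11  0.156] [11 10 10]
377 219 [0.506 0.108 0.152] [10  7  9]
363 190 [0.504 0.066 0.181]
381 198 [0.5   0.098 0.191]
397 233 [0.49  0.14  0.137]
342 158 [ 0.408 -0.065  0.085]
336 305 [0.629 0.16  0.088]
272 166 [ 0.556 -0.103  0.122]
435 265 [0.476 0.21  0.121]
334 223 [0.516 0.034 0.063]
320 180 [ 0.427 -0.098  0.001]
```

View pics/crop1.png

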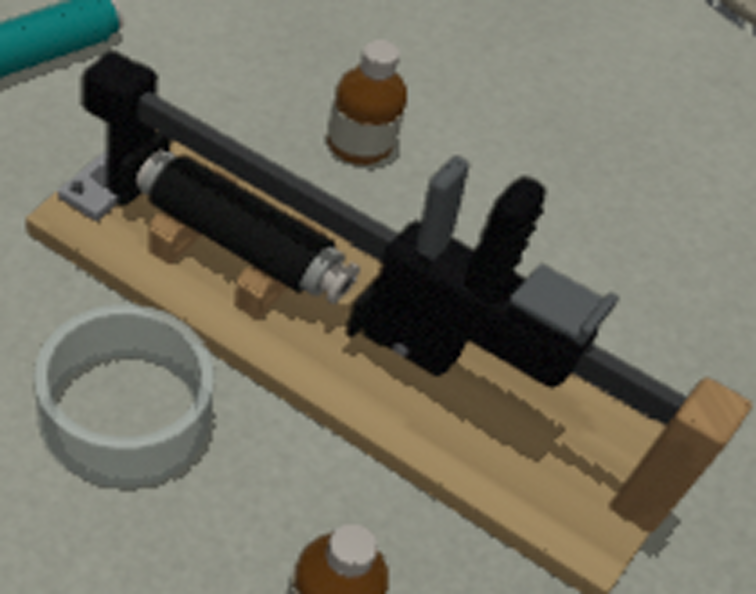

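```bash
python3 - <<'E'
from h import *
import pickle
d=pickle.load(open("scene.pkl","rb"));P=np.load("P.npy")
g=d["depth"]>0
def box(u0,u1,v0,v1,z0,z1):
    m=np.zeros(g.shape,bool);m[v0:v1,u0:u1]=1;return m&g&(P[...,2]>z0)&(P[...,2]<z1)
# bar top
m=box(284,345,168,212,.109,.117); m|=box(400,432,235,268,.109,.117)
q=P[m][:,:2]; vx,vy,x0,y0=cv2.fitLine(q.astype(np.float32),cv2.DIST_HUBER,0,.01,.01).ravel()
print("bar",len(q),vx,vy,x0,y0)
a=np.array([vx,vy]); a*=-np.sign(a[1]); n=np.array([-a[1],a[0]])
print("dir",a,np.degrees(np.arctan2(a[1],a[0])), "resid",np.abs((q-[x0,y0])@n).max())
# board
hsv=cv2.cvtColor(d["image"],cv2.COLOR_BGR2HSV)
b=box(240,455,190,320,.015,.021)&(hsv[...,1]>90)
r=cv2.minAreaRect(P[b][:,:2].astype(np.float32));print(r)
c=np.array([x0,y0])
for nm,mm in (("board",b),("tabtop",box(383,410,224,245,.133,.141)),("lip",box(395,415,218,245,.141,.15)),("handletop",box(370,395,188,220,.186,.2)),("handle",box(370,395,188,222,.15,.2)),("trig",box(353,371,180,206,.15,.19)),("trigtop",box(353,371,180,206,.179,.19)),("bottleA",box(325,360,150,190,.08,.095)),("bottleB",box(320,350,290,330,.08,.095))):
    w=P[mm][:,:2];print(nm,len(w),"mean",w.mean(0).round(4),"along",np.percentile((w-c)@a,[1,50,99]).round(4),"across",np.percentile((w-c)@n,[1,50,99]).round(4))
w=box(265,290,155,200,.09,.125);w=P[w][:,:2];print("fixed",np.percentile((w-c)@a,[2,98]),np.percentile((w-c)@n,[2,98]))
w=box(420,450,255,290,.07,.13);w=P[w][:,:2];print("tail",np.percentile((w-c)@a,[2,98]),np.percentile((w-c)@n,[2,98]))
E
```

```text
bar 524 0.23095328 -0.9729648 0.5088414 0.049460594
dir [ 0.23095328 -0.9729648 ] -76.6468 resid 0.013120126632155765
((0.512310802936554, 0.0444222092628479), (0.10648244619369507, 0.36575666069984436), 13.418588638305664)
board 5682 mean [0.5173 0.0892] along [-0.1732 -0.06    0.1765] across [-0.0483  0.0228  0.054 ]
tabtop 298 mean [0.4901 0.1356] along [-0.1073 -0.0883 -0.0704] across [-0.014   0.0022  0.0133]
lip 48 mean [0.485  0.1517] along [-0.1074 -0.1051 -0.1027] across [-0.0143  0.0009  0.0132]
handletop 127 mean [0.4977 0.1026] along [-0.0612 -0.0542 -0.0466] across [-0.0121  0.0022  0.0114]
handle 327 mean [0.5013 0.1047] along [-0.0627 -0.0558 -0.0461] across [-0.0113  0.0083  0.0124]
trig 166 mean [0.5065 0.0723] along [-0.0271 -0.0233 -0.0167] across [-0.0102  0.0046  0.0113]
trigtop 61 mean [0.5046 0.07  ] along [-0.0252 -0.0209 -0.0167] across [-0.0104  0.0007  0.0106]
bottleA 79 mean [ 0.3993 -0.0645] along [0.0772 0.0856 0.0954] across [-0.1439 -0.1328 -0.1242]
bottleB 153 mean [0.6271 0.1611] along [-0.0906 -0.0815 -0.0715] across [0.1305 0.141  0.1494]
fixed [0.1265231  0.18101021] [-0.01175498  0.01396167]
tail [-0.17786156 -0.14245844] [-0.01321256  0.01465545]
```

The crop confirms the choice: black roller with a white bush facing the walking jaw, and the grey trigger, black handle and grey tab (with its lip) in the order described. The bar's yaw is -76.65°. Handle, trigger and tab positions along the bar agree with the description to about 1 mm. Now turning and approaching.

Request:
{"api": "arm_command", "payload": {"series": [{"dp":[0,0,0],"angular":[-0.1,0,0],"gripper":64},{"dp":[0,0,0],"angular":[-0.1,0,0],"gripper":64},{"dp":[0,0,0],"angular":[-0.1,0,0],"gripper":64},{"dp":[0,0,0],"angular":[-0.09,0,0],"gripper":64},{"dp":[0,-0.18,-0.45],"angular":[0,0,0],"gripper":64},{"dp":[0,-0.18,-0.45],"angular":[0,0,0],"gripper":64},{"dp":[0,-0.18,-0.45],"angular":[0,0,0],"gripper":64},{"dp":[0,-0.18,-0.45],"angular":[0,0,0],"gripper":64}], "grip_force": 20}}

```text
clock: 1.1
position: [0.3515, 0.3434, 0.2266]
ee_rot: [-0.427, 0.561, -0.433, -0.561]
contact_force: [0.5, 1.0, -0.3]
width: 0.064
```

```bash
cat >> h.py <<'E'
A=np.array([.23095,-.97296,0]);N=np.array([.97296,.23095,0]);C=np.array([.5088,.0495,0])
def rep(along=-.044,across=.0005,z=.15):
    s=get_state();Rm=rot(s);p=np.array(s["position"])
    T=np.c_[[0,0,-1.],-N,-A]
    t=C+A*along+N*across+[0,0,z]
    print("t",round(s["clock"],2),"along %.4f across %.4f z %.4f w %.4f"%((p-C)@A,(p-C)@N,p[2],s["width"]),"F along/across/z",[round(float(np.dot(s["contact_force"],k)),1) for k in (A,N,[0,0,1.])])
    print(" dp",(Rm.T@(t-p)/.12).round(3)," ang",(R.from_matrix(Rm.T@T).as_rotvec()/(np.pi/2)).round(4))
E
python3 -c "
from h import *
rep(z=.23)"
```

```text
t 1.1 along -0.3223 across -0.0852 z 0.2266 w 0.0640 F along/across/z [-0.8, 0.7, -0.3]
 dp [-0.02  -0.644 -2.339]  ang [ 0.0189 -0.0033 -0.0038]
```

Request:
{"api": "arm_command", "payload": {"series": [{"dp":[-0.02,-0.12,-0.4],"angular":[0.019,-0.003,-0.004],"gripper":62},{"dp":[-0.01,-0.12,-0.4],"angular":[0,0,0],"gripper":62},{"dp":[-0.01,-0.12,-0.4],"angular":[0,0,0],"gripper":62},{"dp":[-0.01,-0.12,-0.4],"angular":[0,0,0],"gripper":62},{"dp":[-0.01,-0.1,-0.4],"angular":[0,0,0],"gripper":62},{"dp":[-0.01,-0.05,-0.3],"angular":[0,0,0],"gripper":62},{"dp":[0,0,0],"angular":[0,0,0],"gripper":62},{"dp":[0,0,0],"angular":[0,0,0],"gripper":62}]}}

```text
clock: 2.1
position: [0.4936, 0.0807, 0.2327]
ee_rot: [0.44, -0.552, 0.442, 0.554]
contact_force: [-0.1, -0.1, -0.4]
width: 0.062
```

```bash
python3 -c "
from h import *
rep(z=.23)"
```

```text
t 2.1 along -0.0339 across -0.0076 z 0.2327 w 0.0620 F along/across/z [0.1, -0.1, -0.4]
 dp [ 0.022 -0.067  0.085]  ang [-0.0049 -0.0001 -0.0021]
```

Request:
{"api": "arm_command", "payload": {"series": [{"dp":[0,-0.067,0.085],"angular":[-0.005,0,-0.002],"gripper":62},{"dp":[0,0,0],"angular":[0,0,0],"gripper":62},{"dp":[0,0,0],"angular":[0,0,0],"gripper":62},{"dp":[0,0,0],"angular":[0,0,0],"gripper":62},{"dp":[0,0,0],"angular":[0,0,0],"gripper":62},{"dp":[0,0,0],"angular":[0,0,0],"gripper":62},{"dp":[0,0,0],"angular":[0,0,0],"gripper":62},{"dp":[0,0,0],"angular":[0,0,0],"gripper":62}]}}

```text
clock: 3.1
position: [0.4978, 0.0965, 0.2326]
ee_rot: [0.437, -0.556, 0.437, 0.556]
contact_force: [0.2, -0.5, 1.2]
width: 0.0619
```

```bash
python3 - <<'E'
from h import *
rep(z=.15)
s=get_state();d=get_image("wrist");cv2.imwrite("pics/w1.png",d["image"])
v,u=np.mgrid[0:420,0:560];z=d["depth"];K=d["mtx"]
P=(np.stack([(u-K[0,2])/K[0,0]*z,-(v-K[1,2])/K[1,1]*z,-z,np.ones_like(z)],-1)@d["mount"].T)[...,:3]@rot(s).T+s["position"]
al=(P-C)@A;ac=(P-C)@N
for n,l,h,a0,a1 in(("handle",.186,.2,-.075,-.035),("trig",.172,.186,-.035,0.01),("tab",.132,.141,-.12,-.06)):
    m=(z>0)&(P[...,2]>l)&(P[...,2]<h)&(abs(ac)<.03)&(al>a0)&(al<a1)
    if m.sum():print(n,m.sum(),np.percentile(al[m],[1,50,99]).round(4),np.percentile(ac[m],[1,99]).round(4),P[...,2][m].max())
E
```

```text
t 3.1 along -0.0482 across 0.0002 z 0.2326 w 0.0619 F along/across/z [0.6, 0.1, 1.2]
 dp [ 0.689 -0.003 -0.036]  ang [ 0.0036  0.0006 -0.0004]
handle 753 [-0.0627 -0.0551 -0.0472] [-0.0129  0.0103] 0.19312747036752145
trig 485 [-0.0271 -0.0228 -0.0171] [-0.0122  0.01  ] 0.1834641386105678
tab 1325 [-0.1043 -0.0878 -0.0709] [-0.0145  0.0123] 0.14098622440668201
```

View pics/w1.png

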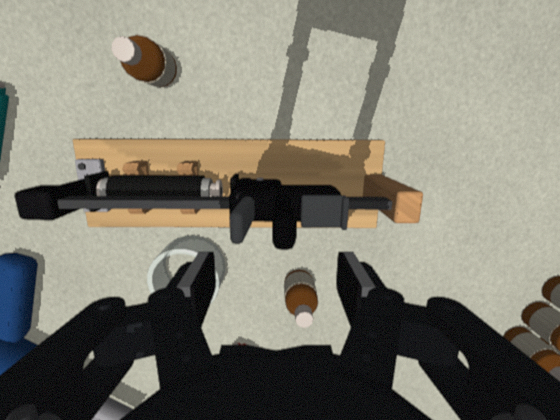

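The wrist view shows the clamp between the open fingers, with the handle at (285,230) and the trigger at (240,218). The numbers agree within 1 mm. Descending.

Request:
{"api": "arm_command", "payload": {"series": [{"dp":[0.12,-0.003,-0.036],"angular":[0.0036,0,0],"gripper":62},{"dp":[0.15,0,0],"angular":[0,0,0],"gripper":62},{"dp":[0.15,0,0],"angular":[0,0,0],"gripper":62},{"dp":[0.15,0,0],"angular":[0,0,0],"gripper":62},{"dp":[0.1,0,0],"angular":[0,0,0],"gripper":62},{"dp":[0,0,0],"angular":[0,0,0],"gripper":62},{"dp":[0,0,0],"angular":[0,0,0],"gripper":62},{"dp":[0,0,0],"angular":[0,0,0],"gripper":62}]}}

```text
clock: 4.15
position: [0.4989, 0.0906, 0.1464]
ee_rot: [0.439, -0.554, 0.44, 0.555]
contact_force: [0.4, 0.3, -0.1]
width: 0.0618
```

```bash
python3 -c "
from h import *
rep(z=.15)"
```

```text
t 4.15 along -0.0423 across -0.0002 z 0.1464 w 0.0618 F along/across/z [-0.2, 0.4, -0.1]
 dp [-0.03  -0.006  0.015]  ang [-0.0013  0.0003 -0.0015]
```

Request:
{"api": "arm_command", "payload": {"series": [{"dp":[-0.03,-0.006,0.015],"angular":[0,0,0],"gripper":45},{"dp":[0,0,0],"angular":[0,0,0],"gripper":36},{"dp":[0,0,0],"angular":[0,0,0],"gripper":27},{"dp":[0,0,0],"angular":[0,0,0],"gripper":27},{"dp":[0,0,0],"angular":[0,0,0],"gripper":27},{"dp":[0,0,0],"angular":[0,0,0],"gripper":27},{"dp":[0,0,0],"angular":[0,0,0],"gripper":27},{"dp":[0,0,0],"angular":[0,0,0],"gripper":27}], "grip_force": 20}}

```text
clock: 5.15
position: [0.4996, 0.0903, 0.1522]
ee_rot: [-0.437, 0.556, -0.44, -0.553]
contact_force: [0.4, -1.7, 0.5]
width: 0.0272
```

```bash
cat >> h.py <<'E'
def see(name):
    import sys
    s=get_state();d=get_image("wrist");cv2.imwrite(f"pics/{name}.png",d["image"])
    v,u=np.mgrid[0:420,0:560];z=d["depth"];K=d["mtx"]
    P=(np.stack([(u-K[0,2])/K[0,0]*z,-(v-K[1,2])/K[1,1]*z,-z,np.ones_like(z)],-1)@d["mount"].T)[...,:3]@rot(s).T+s["position"]
    al=(P-C)@A;ac=(P-C)@N
    for n,l,h,a0,a1 in(("handle",.188,.2,-.08,0.02),("trig",.17,.186,-.05,0.03),("tab",.12,.141,-.12,-.05)):
        m=(z>0)&(P[...,2]>l)&(P[...,2]<h)&(abs(ac)<.016)&(al>a0)&(al<a1)
        if m.sum():print(n,m.sum(),np.percentile(al[m],[1,50,99]).round(4),P[...,2][m].max().round(4))
E
python3 -c "
from h import *
rep(z=.15);see('w2')"
```

```text
t 5.15 along -0.0419 across 0.0004 z 0.1522 w 0.0272 F along/across/z [1.7, -0.0, 0.5]
 dp [ 0.019 -0.     0.018]  ang [-0.0001 -0.0036 -0.0009]
handle 3581 [-0.0771 -0.0489 -0.0071] 0.2
trig 2155 [-0.0494 -0.035  -0.0168] 0.186
tab 3249 [-0.0995 -0.0814 -0.0516] 0.141
```

View pics/w2.png

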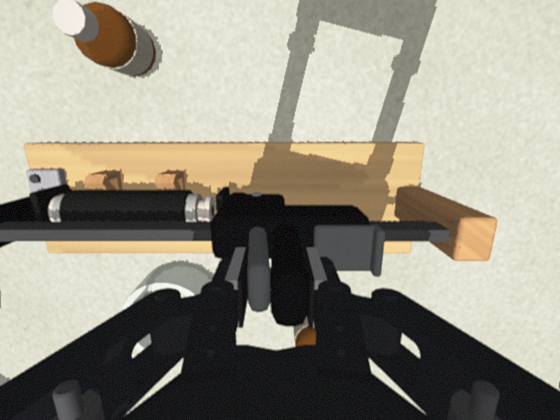

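The trigger is fully squeezed (27 mm). The walking jaw at (215,205) is now close to the bush face at (208,208), and the handle has advanced about 7 mm. Next stroke.

Request:
{"api": "arm_command", "payload": {"series": [{"dp":[0,0,0],"angular":[0,0,0],"gripper":62},{"dp":[0.01,0,-0.033],"angular":[0,0,0],"gripper":62},{"dp":[0,0,0],"angular":[0,0,0],"gripper":62},{"dp":[0,0,0],"angular":[0,0,0],"gripper":50},{"dp":[0,0,0],"angular":[0,0,0],"gripper":42},{"dp":[0,0,0],"angular":[0,0,0],"gripper":34},{"dp":[0,0,0],"angular":[0,0,0],"gripper":27},{"dp":[0,0,0],"angular":[0,0,0],"gripper":27}], "grip_force": 20}}

```text
clock: 6.2
position: [0.5016, 0.0868, 0.1528]
ee_rot: [-0.438, 0.557, -0.439, -0.553]
contact_force: [0.9, -0.8, -0.4]
width: 0.0274
```

```bash
python3 -c "
from h import *
rep(along=-.038,z=.15);see('w3')"
```

```text
t 6.2 along -0.0380 across 0.0016 z 0.1528 w 0.0274 F along/across/z [1.0, 0.6, -0.4]
 dp [0.023 0.01  0.   ]  ang [-0.0002 -0.0031  0.0014]
handle 3504 [-0.0743 -0.0452 -0.0045] 0.2
trig 2291 [-0.0493 -0.0315 -0.0128] 0.186
tab 3218 [-0.0952 -0.0774 -0.0518] 0.141
```

Request:
{"api": "arm_command", "payload": {"series": [{"dp":[0,0,0],"angular":[0,0,0],"gripper":62},{"dp":[0.02,0.01,-0.033],"angular":[0,-0.003,0],"gripper":62},{"dp":[0,0,0],"angular":[0,0,0],"gripper":62},{"dp":[0,0,0],"angular":[0,0,0],"gripper":50},{"dp":[0,0,0],"angular":[0,0,0],"gripper":42},{"dp":[0,0,0],"angular":[0,0,0],"gripper":34},{"dp":[0,0,0],"angular":[0,0,0],"gripper":27},{"dp":[0,0,0],"angular":[0,0,0],"gripper":27}], "grip_force": 20}}

```text
clock: 7.25
position: [0.5016, 0.0828, 0.1508]
ee_rot: [-0.44, 0.555, -0.438, -0.554]
contact_force: [0.1, -0.8, 0.0]
width: 0.0279
```

```bash
python3 -c "
from h import *
rep(along=-.034,z=.15);see('w4')"
```

```text
t 7.25 along -0.0341 across 0.0006 z 0.1508 w 0.0279 F along/across/z [0.8, -0.1, 0.0]
 dp [ 0.007  0.001 -0.001]  ang [-0.0003  0.0004  0.002 ]
handle 3787 [-0.0735 -0.041   0.0033] 0.2
trig 2511 [-0.0493 -0.0283 -0.0088] 0.186
tab 3098 [-0.0915 -0.0745 -0.051 ] 0.141
```

View pics/w4.png

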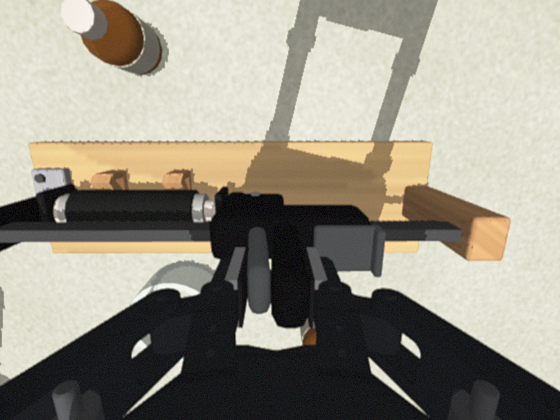

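The jaw at (216,208) is about touching the bush flange at (211,208), and the bush still stands out. Next stroke.

Request:
{"api": "arm_command", "payload": {"series": [{"dp":[0,0,0],"angular":[0,0,0],"gripper":62},{"dp":[0.005,0,-0.034],"angular":[0,0,0.002],"gripper":62},{"dp":[0,0,0],"angular":[0,0,0],"gripper":62},{"dp":[0,0,0],"angular":[0,0,0],"gripper":50},{"dp":[0,0,0],"angular":[0,0,0],"gripper":42},{"dp":[0,0,0],"angular":[0,0,0],"gripper":34},{"dp":[0,0,0],"angular":[0,0,0],"gripper":27},{"dp":[0,0,0],"angular":[0,0,0],"gripper":27}], "grip_force": 20}}

```text
clock: 8.3
position: [0.5025, 0.0792, 0.1506]
ee_rot: [0.439, -0.554, 0.438, 0.555]
contact_force: [0.4, -0.2, -0.1]
width: 0.0277
```

```bash
python3 -c "
from h import *
rep(along=-.030,z=.15);see('w5')
import cv2
a=cv2.imread('pics/w4.png')[160:260,20:320];b=cv2.imread('pics/w5.png')[160:260,20:320]
cv2.imwrite('pics/c5.png',cv2.resize(np.vstack([a,b]),None,fx=2.6,fy=2.6,interpolation=cv2.INTER_CUBIC))"
```

```text
t 8.3 along -0.0303 across 0.0007 z 0.1506 w 0.0277 F along/across/z [0.2, 0.3, -0.1]
 dp [ 0.005  0.002 -0.003]  ang [-0.0004  0.0012  0.0001]
handle 3811 [-0.0702 -0.0373  0.0077] 0.2
trig 2654 [-0.0494 -0.0251 -0.0049] 0.186
tab 2987 [-0.0877 -0.0715 -0.0507] 0.141
```

View pics/c5.png

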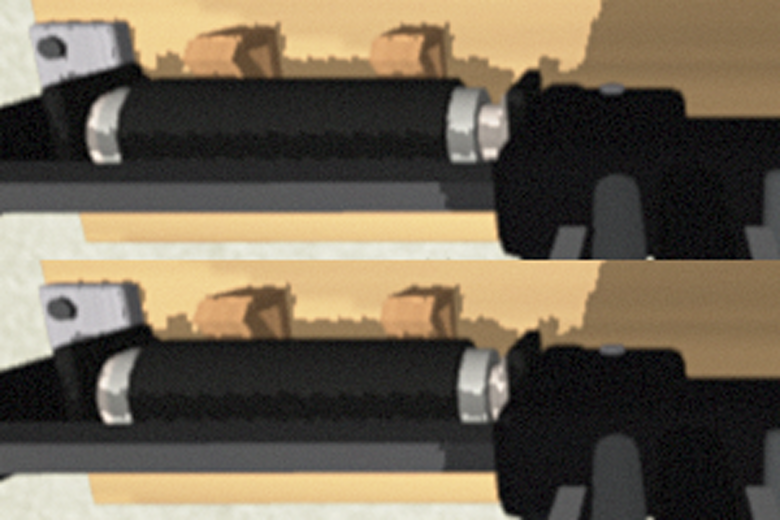

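The visible stretch between the tube end (about 490) and the jaw (about 510) has shrunk by about 4 mm. Carrying on and watching for a stall.

Request:
{"api": "arm_command", "payload": {"series": [{"dp":[0,0,0],"angular":[0,0,0],"gripper":62},{"dp":[0.005,0,-0.034],"angular":[0,0,0],"gripper":62},{"dp":[0,0,0],"angular":[0,0,0],"gripper":62},{"dp":[0,0,0],"angular":[0,0,0],"gripper":50},{"dp":[0,0,0],"angular":[0,0,0],"gripper":42},{"dp":[0,0,0],"angular":[0,0,0],"gripper":34},{"dp":[0,0,0],"angular":[0,0,0],"gripper":27},{"dp":[0,0,0],"angular":[0,0,0],"gripper":27}], "grip_force": 20}}

```text
clock: 9.35
position: [0.5034, 0.0756, 0.1505]
ee_rot: [0.44, -0.554, 0.438, 0.555]
contact_force: [-0.4, -0.2, -0.8]
width: 0.0283
```

```bash
python3 -c "
from h import *
rep(along=-.026,z=.15);see('w6')"
```

```text
t 9.35 along -0.0267 across 0.0008 z 0.1505 w 0.0283 F along/across/z [0.1, -0.4, -0.8]
 dp [ 0.004  0.003 -0.005]  ang [-0.0007  0.0022  0.0004]
handle 3774 [-0.0675 -0.0338  0.0122] 0.2
trig 2739 [-0.0478 -0.0215 -0.0013] 0.186
tab 2839 [-0.0845 -0.0689 -0.0504] 0.141
```

Request:
{"api": "arm_command", "payload": {"series": [{"dp":[0,0,0],"angular":[0,0,0],"gripper":62},{"dp":[0.005,0,-0.036],"angular":[0,0,0],"gripper":62},{"dp":[0,0,0],"angular":[0,0,0],"gripper":62},{"dp":[0,0,0],"angular":[0,0,0],"gripper":50},{"dp":[0,0,0],"angular":[0,0,0],"gripper":42},{"dp":[0,0,0],"angular":[0,0,0],"gripper":34},{"dp":[0,0,0],"angular":[0,0,0],"gripper":27},{"dp":[0,0,0],"angular":[0,0,0],"gripper":27}], "grip_force": 20}}

```text
clock: 10.4
position: [0.5044, 0.0718, 0.1497]
ee_rot: [0.44, -0.553, 0.438, 0.556]
contact_force: [-0.4, -0.5, 2.0]
width: 0.036
```

```bash
python3 -c "
from h import *
rep(along=-.023,z=.15);see('w7')
a=cv2.imread('pics/w6.png')[160:260,20:320];b=cv2.imread('pics/w7.png')[160:260,20:320]
cv2.imwrite('pics/c7.png',cv2.resize(np.vstack([a,b]),None,fx=2.6,fy=2.6,interpolation=cv2.INTER_CUBIC))"
```

```text
t 10.4 along -0.0227 across 0.0009 z 0.1497 w 0.0360 F along/across/z [0.4, -0.5, 2.0]
 dp [-0.002  0.003  0.003]  ang [-0.0008  0.0031  0.0002]
handle 3703 [-0.0669 -0.0338  0.0175] 0.2
trig 2806 [-0.0477 -0.0129  0.0068] 0.186
tab 2833 [-0.0841 -0.069  -0.0502] 0.141
```

View pics/c7.png

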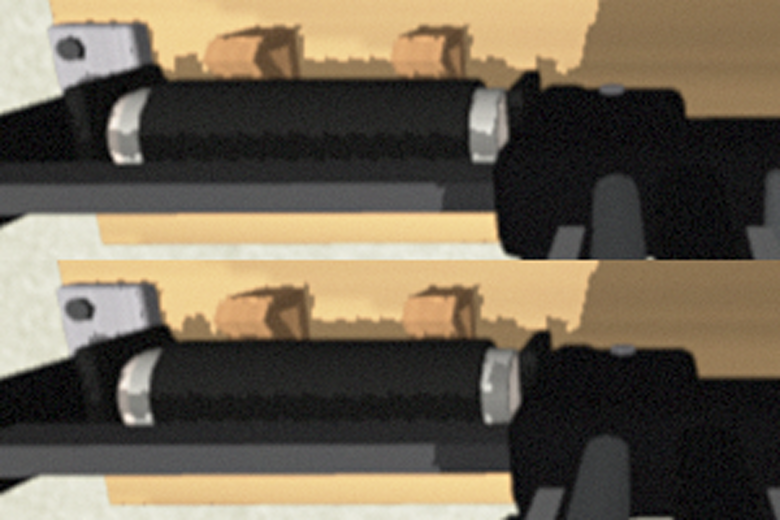

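The trigger stalled at 36 mm (about 0.07 rad) with hardly any advance, and the flange looks flush at (515,385). Holding the light squeeze briefly to confirm it is a real stall.

Request:
{"api": "arm_command", "payload": {"series": [{"dp":[0,0,0],"angular":[0,0,0],"gripper":27},{"dp":[0,0,0],"angular":[0,0,0],"gripper":27},{"dp":[0,0,0],"angular":[0,0,0],"gripper":27},{"dp":[0,0,0],"angular":[0,0,0],"gripper":27},{"dp":[0,0,0],"angular":[0,0,0],"gripper":27},{"dp":[0,0,0],"angular":[0,0,0],"gripper":27},{"dp":[0,0,0],"angular":[0,0,0],"gripper":27},{"dp":[0,0,0],"angular":[0,0,0],"gripper":27}]}}

```text
clock: 11.45
position: [0.5044, 0.0718, 0.1497]
ee_rot: [0.44, -0.553, 0.438, 0.556]
contact_force: [-0.6, 1.4, 1.5]
width: 0.036
```

```bash
python3 -c "
from h import *
rep(along=-.023,z=.15);see('w8')"
```

```text
t 11.45 along -0.0227 across 0.0008 z 0.1497 w 0.0360 F along/across/z [-1.4, -0.2, 1.5]
 dp [-0.002  0.003  0.003]  ang [-0.0008  0.0032  0.0002]
handle 3721 [-0.0668 -0.0337  0.0171] 0.2
trig 2813 [-0.0477 -0.0129  0.0067] 0.186
tab 2825 [-0.0844 -0.069  -0.0503] 0.141
```

The stall is firm: 36 mm, nothing moving, so the bush has bottomed. Now opening and lifting, then turning 90° for the tab.

Request:
{"api": "arm_command", "payload": {"series": [{"dp":[0,0,0],"angular":[0,0,0],"gripper":64},{"dp":[0,0,0],"angular":[0,0,0],"gripper":64},{"dp":[0,0,0],"angular":[0,0,0],"gripper":64},{"dp":[-0.2,0,0],"angular":[0,0,0],"gripper":64},{"dp":[-0.25,0,0],"angular":[0,0,0],"gripper":64},{"dp":[-0.25,0,0],"angular":[0,0,0],"gripper":64},{"dp":[-0.1,0,0],"angular":[0,0,0],"gripper":30},{"dp":[0,0,0],"angular":[0,0,0],"gripper":0}]}}

```text
clock: 12.5
position: [0.5031, 0.0728, 0.2462]
ee_rot: [0.441, -0.55, 0.438, 0.558]
contact_force: [-0.7, -0.2, -0.4]
width: 0.028
```

```bash
python3 -c "
from h import *
rep(along=-.066,z=.23);print(get_state()['qpos'].round(2));see('w9')"
```

```text
t 12.5 along -0.0240 across -0.0001 z 0.2462 w 0.0280 F along/across/z [0.1, -0.8, -0.4]
 dp [ 0.139 -0.005  0.348]  ang [-0.0022  0.0072 -0.0024]
[-0.    0.17  1.61  0.01  1.37 -1.8 ]
handle 589 [-0.042  -0.0348 -0.0284] 0.1936
trig 597 [-0.0435 -0.0045  0.0027] 0.186
tab 1339 [-0.0847 -0.0672 -0.0504] 0.1409
```

Request:
{"api": "arm_command", "payload": {"series": [{"dp":[0.05,-0.005,0.3],"angular":[0,0.007,-0.002],"gripper":0},{"dp":[0,0,0],"angular":[0.117,0,0],"gripper":0},{"dp":[0,0,0],"angular":[0.117,0,0],"gripper":0},{"dp":[0,0,0],"angular":[0.117,0,0],"gripper":0},{"dp":[0,0,0],"angular":[0.117,0,0],"gripper":0},{"dp":[0,0,0],"angular":[0.117,0,0],"gripper":0},{"dp":[0,0,0],"angular":[0.117,0,0],"gripper":0},{"dp":[0,0,0],"angular":[0.117,0,0],"gripper":0}]}}

```text
clock: 13.55
position: [0.4877, 0.1093, 0.2267]
ee_rot: [0.678, -0.167, 0.696, 0.171]
contact_force: [-0.2, 0.1, -0.1]
width: 0.0005
```

```bash
sed -i 's/def rep(along=-.044,across=.0005,z=.15):/def rep(along=-.044,across=.0005,z=.15,q=0):/; s/    T=np.c_\[\[0,0,-1.\],-N,-A\]/    T=np.c_[[0,0,-1.],-A,N] if q else np.c_[[0,0,-1.],-N,-A]/' h.py; python3 -c "
from h import *
rep(along=-.066,z=.16,q=1);see('w10')"
```

```text
t 13.55 along -0.0630 across -0.0067 z 0.2267 w 0.0005 F along/across/z [-0.1, -0.2, -0.1]
 dp [0.554 0.003 0.078]  ang [ 0.1588 -0.0157 -0.0054]
tab 1331 [-0.0896 -0.0692 -0.0524] 0.1409
```

Request:
{"api": "arm_command", "payload": {"series": [{"dp":[0,0.003,0.07],"angular":[0.08,-0.008,-0.003],"gripper":0},{"dp":[0,0,0],"angular":[0.078,-0.007,-0.002],"gripper":0},{"dp":[0,0,0],"angular":[0,0,0],"gripper":0},{"dp":[0.15,0,0],"angular":[0,0,0],"gripper":0},{"dp":[0.15,0,0],"angular":[0,0,0],"gripper":0},{"dp":[0.15,0,0],"angular":[0,0,0],"gripper":0},{"dp":[0,0,0],"angular":[0,0,0],"gripper":0},{"dp":[0,0,0],"angular":[0,0,0],"gripper":0}]}}

```text
clock: 14.6
position: [0.4915, 0.1134, 0.165]
ee_rot: [0.697, -0.087, 0.706, 0.088]
contact_force: [0.3, -0.2, 1.1]
width: 0.0002
```

```bash
python3 -c "
from h import *
rep(along=-.066,z=.138,q=1);see('w11')"
```

```text
t 14.6 along -0.0662 across -0.0021 z 0.1650 w 0.0002 F along/across/z [0.2, 0.2, 1.1]
 dp [ 0.225 -0.002  0.024]  ang [ 0.0089 -0.0077 -0.0018]
handle 818 [-0.0792 -0.0753 -0.0371] 0.2
trig 11 [-0.0435 -0.0431 -0.0425] 0.186
tab 1592 [-0.0896 -0.0748 -0.06  ] 0.141
```

View pics/w11.png

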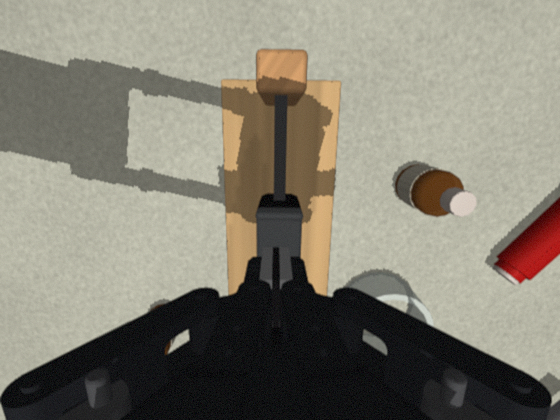

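The shut fingers are over the tab at (280,240), the lip at (280,203) is behind them, and the handle is hidden in front with clearance. Going down to touch.

Request:
{"api": "arm_command", "payload": {"series": [{"dp":[0.06,-0.002,0.02],"angular":[0.009,-0.008,-0.002],"gripper":0},{"dp":[0.06,0,0],"angular":[0,0,0],"gripper":0},{"dp":[0.05,0,0],"angular":[0,0,0],"gripper":0},{"dp":[0.03,0,0],"angular":[0,0,0],"gripper":0},{"dp":[0,0,0],"angular":[0,0,0],"gripper":0},{"dp":[0.02,0,0],"angular":[0,0,0],"gripper":0},{"dp":[0.02,0,0],"angular":[0,0,0],"gripper":0},{"dp":[0,0,0],"angular":[0,0,0],"gripper":0}]}}

```text
clock: 15.65
position: [0.4948, 0.1138, 0.1361]
ee_rot: [0.704, -0.082, 0.701, 0.082]
contact_force: [-1.2, 0.0, 3.0]
width: -0.0005
```

```bash
python3 -c "
from h import *
rep(along=-.066,z=.131,q=1)"
```

```text
t 15.65 along -0.0658 across 0.0012 z 0.1361 w -0.0005 F along/across/z [-0.3, -1.2, 3.0]
 dp [ 0.043  0.001 -0.006]  ang [-0.      0.0026  0.0006]
```

Request:
{"api": "arm_command", "payload": {"series": [{"dp":[0.03,0,0],"angular":[0,0,0],"gripper":0},{"dp":[0.03,0,0],"angular":[0,0,0],"gripper":0},{"dp":[0.02,0,0],"angular":[0,0,0],"gripper":0},{"dp":[0.01,0,0],"angular":[0,0,0],"gripper":0},{"dp":[0.01,0,0],"angular":[0,0,0],"gripper":0},{"dp":[0.01,0,0],"angular":[0,0,0],"gripper":0},{"dp":[0.01,0,0],"angular":[0,0,0],"gripper":0},{"dp":[0.01,0,0],"angular":[0,0,0],"gripper":0}]}}

```text
clock: 16.65
position: [0.4948, 0.1139, 0.1299]
ee_rot: [0.706, -0.083, 0.699, 0.082]
contact_force: [-4.1, -0.6, 10.6]
width: 0.0003
```

```bash
python3 -c "
from h import *
rep(along=-.066,z=.131,q=1)"
```

```text
t 16.65 along -0.0659 across 0.0013 z 0.1299 w 0.0003 F along/across/z [-0.4, -4.2, 10.6]
 dp [-0.009  0.001 -0.007]  ang [0.0004 0.0062 0.0014]
```

The tab is at its stop (z 0.130, 10.6 N). Drawing back while keeping it pressed.

Request:
{"api": "arm_command", "payload": {"series": [{"dp":[0.01,0.02,0],"angular":[0,0,0],"gripper":0},{"dp":[0.01,0.03,0],"angular":[0,0,0],"gripper":0},{"dp":[0.01,0.03,0],"angular":[0,0,0],"gripper":0},{"dp":[0.01,0.03,0],"angular":[0,0,0],"gripper":0},{"dp":[0.01,0.03,0],"angular":[0,0,0],"gripper":0},{"dp":[0.01,0.03,0],"angular":[0,0,0],"gripper":0},{"dp":[0.01,0.03,0],"angular":[0,0,0],"gripper":0},{"dp":[0.01,0,0],"angular":[0,0,0],"gripper":0}]}}

```text
clock: 17.65
position: [0.4904, 0.1326, 0.13]
ee_rot: [0.708, -0.088, 0.696, 0.079]
contact_force: [-3.5, 0.9, 10.9]
width: -0.0001
```

```bash
python3 -c "
from h import *
rep(along=-.091,z=.130,q=1)
d=get_image('side');cv2.imwrite('pics/s2.png',cv2.resize(d['image'][150:310,130:340],None,fx=3.5,fy=3.5,interpolation=cv2.INTER_CUBIC))"
```

```text
t 17.65 along -0.0851 across 0.0013 z 0.1300 w -0.0001 F along/across/z [-1.6, -3.2, 10.9]
 dp [-0.001  0.049 -0.006]  ang [0.0024 0.0098 0.009 ]
```

View pics/s2.png

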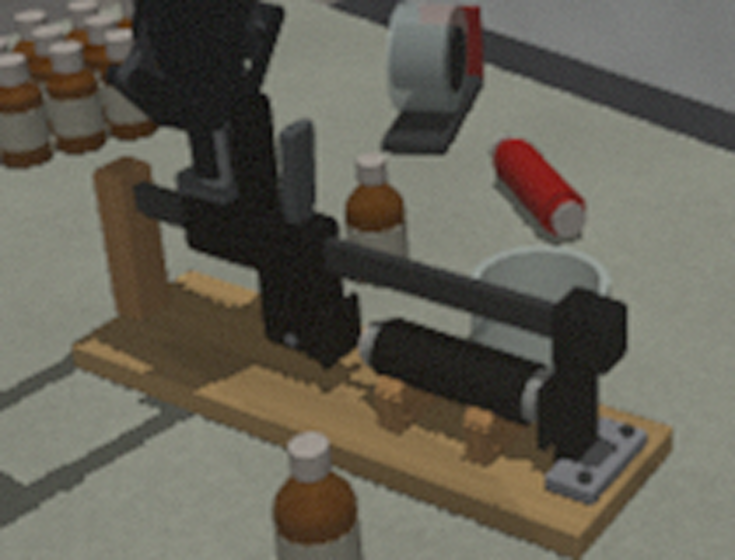

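The side view shows the jaw (355,330) clear of the flush bush (368,345), with the tab held. The gap still looks short, so drawing on further.

Request:
{"api": "arm_command", "payload": {"series": [{"dp":[0.01,0.03,0],"angular":[0,0,0],"gripper":0},{"dp":[0.01,0.03,0],"angular":[0,0,0],"gripper":0},{"dp":[0.01,0.02,0],"angular":[0,0,0],"gripper":0},{"dp":[0.01,0.01,0],"angular":[0,0,0],"gripper":0},{"dp":[0.01,0,0],"angular":[0,0,0],"gripper":0},{"dp":[0.01,0,0],"angular":[0,0,0],"gripper":0},{"dp":[0.01,0,0],"angular":[0,0,0],"gripper":0},{"dp":[0.01,0,0],"angular":[0,0,0],"gripper":0}]}}

```text
clock: 18.7
position: [0.4885, 0.1406, 0.13]
ee_rot: [0.71, -0.091, 0.694, 0.078]
contact_force: [-3.6, -1.2, 10.6]
width: -0.0002
```

```bash
cat >> h.py <<'E'
def scene(name):
    d=get_image("scene");cv2.imwrite(f"pics/{name}.png",cv2.resize(d["image"][160:270,250:430],None,fx=4,fy=4,interpolation=cv2.INTER_CUBIC))
    v,u=np.mgrid[0:420,0:560];z=d["depth"];K=d["mtx"]
    P=(np.stack([(u-K[0,2])/K[0,0]*z,-(v-K[1,2])/K[1,1]*z,-z,np.ones_like(z)],-1)@np.linalg.inv(d["view"]).T)[...,:3]
    al=(P-C)@A;ac=(P-C)@N;b=(z>0)&(v<275)
    def f(n,l,h,a0,a1,w=.016):
        m=b&(P[...,2]>l)&(P[...,2]<h)&(abs(ac)<w)&(al>a0)&(al<a1)
        if m.sum():print(n,m.sum(),np.percentile(al[m],[1,50,99]).round(4),np.percentile(ac[m],[1,99]).round(4))
    f("handle",.186,.196,-.1,.0);f("trigtop",.177,.186,-.07,.03);f("tab",.125,.141,-.14,-.05);f("lip",.1415,.146,-.14,-.05);f("roller",.055,.075,-.03,.2,.02);f("housing+jaw",.07,.122,-.02,.04)
E
python3 -c "
from h import *
rep(along=-.091,z=.130,q=1);scene('sc2')"
```

```text
t 18.7 along -0.0934 across 0.0013 z 0.1300 w -0.0002 F along/across/z [0.3, -3.8, 10.6]
 dp [ 0.    -0.02  -0.007]  ang [0.0037 0.0137 0.0132]
handle 145 [-0.0989 -0.0629 -0.0541] [-0.0109  0.0154]
trigtop 135 [-0.0697 -0.0324 -0.0239] [-0.0093  0.0135]
tab 314 [-0.115  -0.0987 -0.0546] [-0.0135  0.0137]
lip 48 [-0.1043 -0.0859 -0.0546] [-0.0004  0.0145]
roller 1166 [-0.0267  0.08    0.1614] [-0.015   0.0183]
housing+jaw 378 [-0.0197  0.0053  0.0394] [-0.0089  0.0139]
```

View pics/sc2.png

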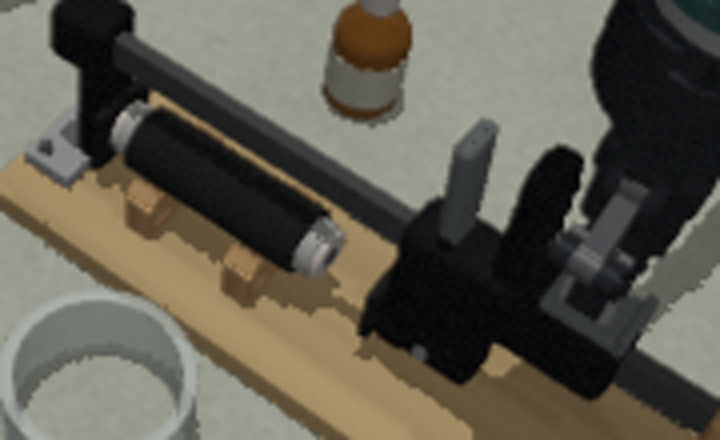

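The jaw is back by about 28 mm (trigger front from about +4.5 to -24 mm along the bar). The bush flange at (335,240) sits flat on the tube, and the roller is in its V blocks. Lifting straight off the tab.

Request:
{"api": "arm_command", "payload": {"series": [{"dp":[-0.03,0,0],"angular":[0,0,0],"gripper":0},{"dp":[-0.04,-0.01,0],"angular":[0,0,0],"gripper":0},{"dp":[-0.08,0,0],"angular":[0,0,0],"gripper":0},{"dp":[-0.2,0,0],"angular":[0,0,0],"gripper":0},{"dp":[-0.3,0,0],"angular":[0,0,0],"gripper":0},{"dp":[-0.3,0,0],"angular":[0,0,0],"gripper":0},{"dp":[-0.2,0,0],"angular":[0,0,0],"gripper":0},{"dp":[0,0,0],"angular":[0,0,0],"gripper":0}]}}

```text
clock: 19.75
position: [0.4857, 0.1413, 0.2718]
ee_rot: [0.711, -0.091, 0.693, 0.078]
contact_force: [-0.1, -0.2, -0.7]
width: 0.0001
```

```bash
python3 -c "
from h import *
rep(along=-.091,z=.25,q=1);scene('sc3')
a=cv2.imread('pics/sc3.png')
d=get_image('scene')['image'][195:240,310:360]
cv2.imwrite('pics/fin.png',np.hstack([cv2.resize(a,(480,293)),cv2.resize(d,(320,293),interpolation=cv2.INTER_CUBIC)]))"
```

```text
t 19.75 along -0.0946 across -0.0012 z 0.2718 w 0.0001 F along/across/z [0.1, -0.2, -0.7]
 dp [ 0.183 -0.026  0.01 ]  ang [0.0035 0.0139 0.0136]
handle 131 [-0.0686 -0.0617 -0.0534] [-0.0114  0.012 ]
trigtop 133 [-0.0698 -0.0318 -0.0236] [-0.0098  0.0122]
tab 418 [-0.1147 -0.0912 -0.0549] [-0.0145  0.0132]
lip 65 [-0.1146 -0.1114 -0.054 ] [-0.013  0.013]
roller 1173 [-0.0264  0.0804  0.1613] [-0.0146  0.0179]
housing+jaw 374 [-0.0197  0.006   0.0395] [-0.0083  0.0141]
```

View pics/fin.png

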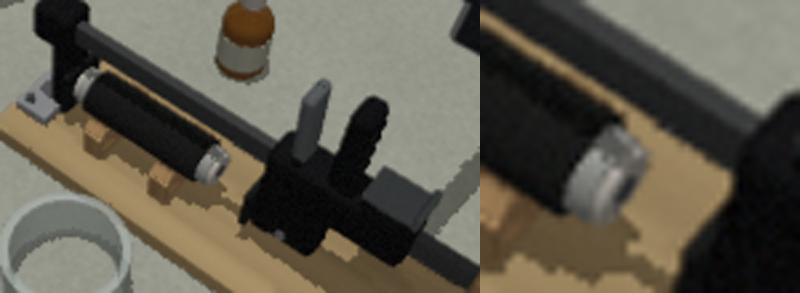

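The final view shows the trigger, handle and tab at rest, the jaw about 28 mm clear, the bush flange flat on the tube at (630,185), and the roller in its cradle. Nothing is touching the gripper.

```bash
python3 -c "
from rig import sign_off
print(sign_off())"
```

```text
the job is handed in; nothing more can be done
None
```

The bush is pressed home, the jaw is drawn back clear of it, and I handed the job in at about 20 s of the 58 s; sign-off gives no verdict.

- **Pressing:** I used six light strokes, all at a 20 N grip. The first five were full squeezes. The sixth stalled at a 36 mm opening (about 0.07 rad), and the handle hardly moved. Holding that squeeze for another second changed nothing, so I took the bush as bottomed.
- **Release:** I pressed the tab to its stop (about 11 N), drew the jaw back about 28 mm while holding it down, and lifted off.
- **Last checks:** The final pictures show:
  - the flange looks flat against the roller's end;
  - the jaw stands about 28 mm clear of the bush;
  - the trigger and tab look sprung back;
  - the roller is in its V blocks;
  - the gripper is free, with about 0 N on it.
- **Not measured directly:** That the bush is home rests on the stall and the pictures, since nothing in the state reports it. I did not re-measure the bottles and tape at the end. One bottle and the tape show in the last picture and look unmoved, and the arm came near none of them.

No check failed or disagreed. In the side view partway through the draw-back the gap looked short, so I drew the jaw back further.

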